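# Load the swing tray of the parts lift so that it hangs level

### The job

Load both tubs of threaded inserts onto the swing tray of the parts lift, one standing flat in the left bay and one in the right bay, so that the tray, left alone, hangs level and at rest. The tubs look alike but one is filled a good deal heavier than the other, so find by feel how far out each must stand. Set them down gently rather than dropping them, keep them upright, and leave the tape, the cutters and the bin of clips where they are.

Things in the scene. Friction and masses are not known exactly. Their poses are not given: they have to be found in the camera images.
- swing (a joint): Tilt of the swing tray about its pivot shaft, rad. 0 is level; positive lifts the left (+y) bay and drops the right one. It swings freely, lightly damped, and stops on soft rubber buffers at about -0.14 and +0.14. Empty it hangs level. 40 mNm of imbalance tilts the loaded tray by about 2 degrees; a tub's moment is its weight times its distance in y from the tray's middle.
- stand: Blue steel stand fixed to the bench; its two posts (at x = +-112 mm, 50 mm wide, 195 mm high) carry the ends of the shaft in open saddles. Origin on the bench straight under the middle of the shaft; x along the shaft, z up. Foot plates 8 mm high, 260 mm along x and 360 mm along y. The shaft, 16 mm thick, is 185 mm above the bench.
- tray (a point): Aluminium tray hung under the shaft. Origin: middle of its floor, 110 mm below the shaft axis, 75 mm above the bench; x along the shaft, y to the left bay, z up; tilts with the joint. 170 mm (x) by 416 mm (y), rim 18 mm high all round; A-shaped hangers rise to the shaft at x = +-88 mm. A ridge 22 mm high covers y = -50 to +50 mm. With hangers 0.70 kg, centre of mass 96 mm below the shaft.
- bay_left (a point): Centre of the left bay's black-matted floor, on the tray at y = +128 mm from its middle; axes as the tray. The flat floor is 164 mm in x and reaches from 50 to 205 mm from the tray's middle in y.
- bay_right (a point): Centre of the right bay's black-matted floor, on the tray at y = -128 mm; mirror of the left bay.
- tub_a: Closed white plastic tub, blue lid, orange-striped label: 58 x 58 mm, 69 mm tall, straight flat sides; the lid is the top 10 mm. Origin: centre of the underside, z up. Filled with metal inserts to an unseen level, centre of mass half way up. A tub weighs 0.25 to 0.52 kg: the lighter under 0.35, the heavier over 0.40, 1.25 to 1.9 times the lighter. Either may stand left or right on the bench.
- tub_b: The other tub, exactly alike outside, with another filling. Origin: centre of the underside, z up.
- tape: Bystander: yellow roll of packing tape lying flat, 100 mm across, 48 mm high. Origin: centre of the underside. Leave alone.
- cutters: Bystander: flush cutters with orange handles lying on the bench, 125 mm long, 16 mm high. Origin: on the bench near the middle of the tool. Leave alone.
- clip_bin: Bystander: blue open bin with black clips, 80 x 110 x 34 mm. Origin: centre of the underside. Leave alone.
Mind the look-alikes: they are no part of the job. What is shaped like the tub_a but yellow is not meant. What is shaped like the tub_b but turquoise is not meant.

How it is judged:
At the end, for the whole second after the job is handed in: Tray within 0.035 rad (2 deg) of level and at rest; one tub in the left bay, one in the right (centre at least 70 mm from the middle), both flat on the tray floor (underside within -4 to +5 mm, within 0.1 rad of upright), at rest and released (value of joint swing between -0.035 and 0.035 rad and velocity of joint swing between -0.03 and 0.03 rad/s and ((y of tub_a in the frame of tray above 0.07 m and y of tub_b in the frame of tray below -0.07 m) or (y of tub_b in the frame of tray above 0.07 m and y of tub_a in the frame of tray below -0.07 m)) and z of tub_a in the frame of tray between -0.004 and 0.005 m and x of tub_a in the frame of tray between -0.06 and 0.06 m and angle between each of tub_a, tub_b's own z axis and vertical below 0.1 rad and linear speed of each of tub_a, tub_b below 0.02 m/s and z of tub_b in the frame of tray between -0.004 and 0.005 m and x of tub_b in the frame of tray between -0.06 and 0.06 m); the robot touches nothing.
It fails at once if a tub is tipped over (more than 0.6 rad) (angle between any of tub_a, tub_b's own z axis and vertical above 0.6 rad).
It fails at once if a tub is dropped or rammed onto the tray (an impact of more than 95 N, as from 30 to 60 mm) (contact force between any of tub_a, tub_b and stand above 95 N).
It fails at once if the tape, the cutters or the clip bin is shifted by more than 30 mm (distance of any of tape, cutters, clip_bin from where it was at the start of the episode above 0.03 m).
It also fails if it takes over 64 s, if anything falls off the work surface, if the arm or the gripper's body presses on something with over 40 N, if the wrist force passes 120 N, or if a joint passes its speed limit or range.

### The arm

A 6-joint arm with a two-finger parallel gripper is mounted at the origin on the work surface. World frame = base frame: x ahead of the robot, y to its left, z up, the work surface at z = 0. Lengths are in m, angles in rad, forces in N, time in s.
With the tool pointing down it reaches from about 0.25 to 0.725 m from the base axis. Payload 4 kg.
Tool frame: the origin (TCP) lies on the centre line of the jaws, within the pads' length; the fingertips stand 11 mm ahead of it and the grasp point (between the pads) lies 8 mm behind it; x points along the fingers, z is the direction in which the jaws open and shut, and the axes are right-handed (so a half turn about x gives the same grasp; the last joint's range is limited). The gripper opens to 85 mm and grips with 20 to 120 N. Pads are 22 mm wide; open, the fingers measure 114 mm over their backs; the gripper's body (76 mm by 85 mm) begins 54 mm behind the grasp point. The pads swing forward as they close: fully open they stand 13 mm farther back than shut.
Start: joints at [-1.271, 0.241, 0.005, 1.335, 0, 1.571], TCP at [0.148, -0.478, 0.242] pointing down, gripper open.
Joint ranges: [-2.72, 2.72], [-1.05, 1.87], [-1.09, 1.28], [-1.99, 2.15], [-1.42, 1.44], [-3.14, 3.14]. Speed limits (rad/s): [2.79, 2.79, 3.14, 3.14, 3.14, 3.14].

### API

Orientations are given as a unit quaternion [w, x, y, z].
In Python, from plant import r gives the robot as it stands. The module is installed in compiled form; this text tells all that it offers. Calls block until the motion is done:
- r.move_pose(position, orientation): joint-space move of the TCP to a pose.
- r.servo_line(position, frame=None, speed=0.15, until_force=None): straight line of the TCP; frame=None keeps the orientation; speed is the mean speed in m/s. With until_force (N) it stops when the force on the tool has changed by that much, and returns True; else False.
- r.move_joints(angles): joint-space move.
- r.ungrasp() and r.close_gripper(): open the fingers fully, or close them until they stop; the grip force is fixed at half the most.
- r.hold(seconds).
- r.solve_ik(position, orientation): joint angles nearest the present ones, or None.
- r.capture(name): name is "side" or "top"; returns a dict with "image" (480x640x3 uint8, red, green, blue), "mtx" (3x3 intrinsics, pixels), "world_to_cam" (4x4, takes a point from world to camera coordinates). Camera axes: x right, y up, looking along -z (the intrinsics and any distortion apply to the point x, -y, -z); pixel columns grow to the right and rows downward; lengths in m; the calibration is good to about 2 mm. A picture is of the moment at which its call begins. There is no depth.
A pose or a line that the arm cannot do raises r.Unreachable and nothing moves.
- r.finish_job(): hands the job in, once; it reports no verdict.
Trained networks look in the newest picture that a camera, given by its name, has taken for a name from the list of things; names that differ only in an ending like _2 or _b are one class to them, and where a whole thing is asked for, a point or a joint stands for the part that bears it (a point fixed in the world has none). Each returns a list of dicts, best first, with "conf" (0 to 1); they miss things now and then, are a little off and sometimes report something else, mostly with a low value. They report only what shows in the picture. A call takes as long as a camera call. They do not tell look-alikes from the thing itself.
- r.boxes_of(camera, target): "centre" ([x, y, z] in m, in the coordinates of the camera as it stood for that picture, good to about 4 mm: the middle of the surface that is visible of it).
Readings, each from a call of its own:
- r.current_t(): time.
- r.current_joint_pos(): joint angles.
- r.current_joint_vel(): joint speeds.
- r.current_joint_efforts(): joint torques, N m.
- r.current_ee_pos(): TCP position.
- r.current_eef_rot(): TCP orientation.
- r.current_ft_force(): force on the tool from outside, world axes, zero at the start.
- r.current_torque(): the same for the moment, N m.
- r.current_finger_gap(): finger opening in m.
Only numpy, scipy, OpenCV 4.12 (cv2) and the standard library are available. Lean on these libraries where they do the work, as an engineer would, in place of code of your own. Each camera call takes 0.05 s, during which the arm holds its last target. There are 200 camera calls.

## Working session

There is one attempt and no reset: what is moved stays moved. The work goes in short steps, each a Python script; the robot and the scene stay as the last script left them, time stands still between calls to the robot, and variables do not carry over. Pictures are saved under pics/ and viewed, about 8 in all and at most 12, crops included, and the job is handed in when it is done.

```bash
mkdir -p pics; cat > h.py <<'E'
from plant import r
import numpy as np, cv2
def snap(n,f=None):
    c=r.capture(n)
    if f: cv2.imwrite('pics/'+f,c['image'][:,:,::-1])
    return c
def w(c,p): return (np.linalg.inv(c['world_to_cam'])@np.r_[p,1])[:3]
def px(c,P):
    q=(c['world_to_cam']@np.r_[P,1])[:3]; q=c['mtx']@np.array([q[0],-q[1],-q[2]]); return q[:2]/q[2]
E
python3 - <<'E'
from h import *
for n in ['top','side']:
    c=snap(n,n+'0.png'); 
    print(n,np.linalg.inv(c['world_to_cam'])[:3].round(3).tolist())
    for t in ['tub_a','stand','tray','bay_left','bay_right','tape','cutters','clip_bin']:
        for d in r.boxes_of(n,t):
            P=w(c,d['centre']); print(t,round(d['conf'],2),P.round(3),px(c,P).round())
print(r.current_t(),r.current_ft_force(),r.current_eef_rot())
E
```

```text
top [[-0.0, 0.999, -0.042, 0.486], [-1.0, -0.001, -0.004, -0.057], [-0.004, 0.042, 0.999, 1.521]]
tub_a 0.95 [ 0.356 -0.426  0.067] [455. 307.]
tub_a 0.92 [ 0.474 -0.381  0.064] [437. 261.]
tub_a 0.89 [0.515 0.359 0.074] [153. 246.]
tub_a 0.82 [0.396 0.339 0.068] [161. 291.]
tub_a 0.65 [ 0.465 -0.523  0.069] [492. 265.]
stand 0.55 [ 0.561 -0.013  0.077] [296. 228.]
stand 0.35 [ 0.559 -0.007  0.073] [294. 229.]
tray 0.57 [ 0.56  -0.009  0.076] [294. 228.]
bay_left 0.62 [ 0.56  -0.005  0.073] [293. 228.]
tape 0.67 [0.358 0.157 0.048] [232. 305.]
cutters 0.65 [ 0.378 -0.242  0.017] [382. 297.]
cutters 0.59 [ 0.566 -0.007  0.078] [294. 226.]
cutters 0.33 [0.357 0.156 0.049] [232. 306.]
side [[0.933, 0.25, -0.26, 0.17], [-0.361, 0.666, -0.653, -1.049], [0.01, 0.702, 0.712, 1.228]]
tub_a 0.9 [ 0.457 -0.544  0.067] [361. 427.]
tub_a 0.88 [0.515 0.346 0.058] [265. 175.]
tub_a 0.81 [ 0.467 -0.397  0.062] [339. 371.]
tub_a 0.78 [ 0.355 -0.446  0.067] [300. 403.]
stand 0.74 [ 0.468 -0.397  0.064] [339. 370.]
stand 0.72 [ 0.551 -0.035  0.082] [318. 248.]
bay_left 0.78 [ 0.558 -0.035  0.077] [320. 249.]
bay_right 0.58 [ 0.56  -0.04   0.077] [321. 250.]
tape 0.96 [0.353 0.141 0.033] [232. 236.]
cutters 0.57 [ 0.375 -0.243  0.019] [281. 341.]
clip_bin 0.92 [ 0.763 -0.191  0.025] [411. 282.]
0.9 [-0.32343476 -0.09191624  0.243928  ] [ 0.56907463  0.4197315   0.56902951 -0.41974392]
```

View pics/top0.png

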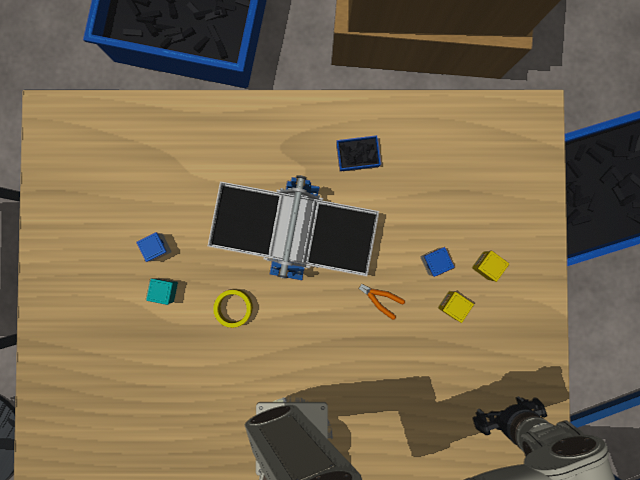

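View pics/side0.png

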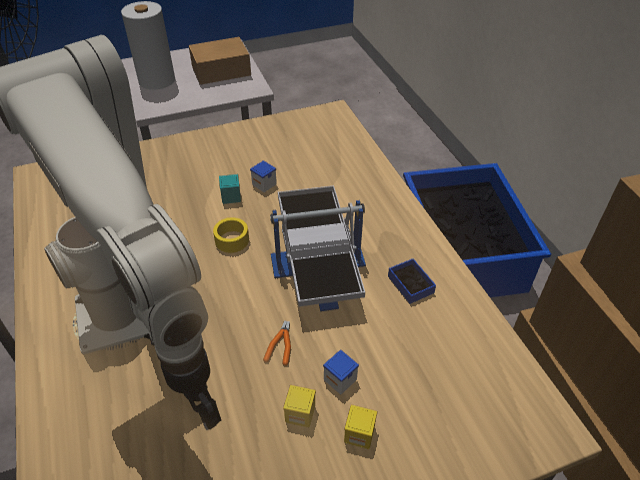

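Top view: blue-lidded white tubs at (153,246) and (437,261). The look-alikes are turquoise at (161,291) and yellow at (492,265) and (455,307). The tray is centred near (294,228), with its left bay toward the image left and about -11° of yaw. I'll confirm the two blue-lidded ones in a crop and measure them from both views.

```bash
cat >> h.py <<'E'
def plane(c,uv,z):
    Ti=np.linalg.inv(c['world_to_cam']); d=np.linalg.inv(c['mtx'])@np.r_[uv,1.]; d=Ti[:3,:3]@np.array([d[0],-d[1],-d[2]]); o=Ti[:3,3]
    return o+d*(z-o[2])/d[2]
def tri(cs,uvs):
    A=[];b=[]
    for c,uv in zip(cs,uvs):
        o=np.linalg.inv(c['world_to_cam'])[:3,3]; d=plane(c,uv,0)-o; d/=np.linalg.norm(d); M=np.eye(3)-np.outer(d,d); A.append(M); b.append(M@o)
    return np.linalg.lstsq(np.vstack(A),np.hstack(b),rcond=None)[0]
E
python3 - <<'E'
from h import *
C={n:r.capture(n) for n in ['top','side']}
def lid(n,u,v):
    im=C[n]['image']; hsv=cv2.cvtColor(im,cv2.COLOR_RGB2HSV); m=cv2.inRange(hsv,(108,120,60),(125,255,255))
    k=np.zeros_like(m); k[v-28:v+28,u-28:u+28]=1; m=m*k
    k,l,s,cc=cv2.connectedComponentsWithStats(m); i=1+np.argmax(s[1:,4]); return (l==i).astype(np.uint8)*255
def dark(n,u,v):
    g=C[n]['image'].max(2); m=(g<55).astype(np.uint8); k,l=cv2.connectedComponents(m); assert l[v,u]; return (l==l[v,u]).astype(np.uint8)*255
def rect(n,m,z):
    p=max(cv2.findContours(m,0,2)[0],key=cv2.contourArea)[:,0].astype(float)
    P=np.array([plane(C[n],q,z)[:2] for q in p]); R=cv2.minAreaRect((P*1000).astype(np.float32)); return np.round(R[0],1),np.round(R[1],1),round(R[2],1)
def cen(m): y,x=np.nonzero(m); return np.array([x.mean(),y.mean()])
for nm,f,a,b,z in [('tubL',lid,(153,246),(265,172),.069),('tubR',lid,(437,261),(341,365),.069),('bayL',dark,(245,218),(310,202),.075),('bayR',dark,(345,240),(325,275),.075)]:
    mt,ms=f('top',*a),f('side',*b)
    print(nm,'top',rect('top',mt,z),'side',rect('side',ms,z),'tri',tri([C['top'],C['side']],[cen(mt),cen(ms)]).round(4),(mt>0).sum(),(ms>0).sum())
s=C['side']['image'][:,:,::-1]
cv2.imwrite('pics/crop.png',np.hstack([cv2.resize(s[140:220,210:310],(400,320),interpolation=2),cv2.resize(s[340:440,280:390],(400,320),interpolation=2)]))
np.savez('s0.npz',side=C['side']['image'],top=C['top']['image'])
E
```

```text
tubL top (array([513.1, 364.1]), array([57.5, 61.5]), 26.6) side (array([514.1, 363.9]), array([59.1, 59.6]), 28.0) tri [0.5136 0.3651 0.068 ] 486 221
tubR top (array([ 473.8, -384.6]), array([59.2, 60.3]), 23.9) side (array([ 474.9, -388.2]), array([59.3, 59.6]), 24.3) tri [ 0.4748 -0.3859  0.0648] 506 574
bayL top (array([582.6, 121.3]), array([153.5, 153.5]), 79.4) side (array([592.6, 159.3]), array([ 75.5, 154.3]), 78.8) tri [0.5786 0.1159 0.1156] 3421 871
bayR top (array([ 534.9, -132.2]), array([149.8, 153.6]), 79.4) side (array([ 538.4, -125.9]), array([134.8, 154.5]), 79.3) tri [ 0.535  -0.1319  0.0797] 3384 2300
```

View pics/crop.png

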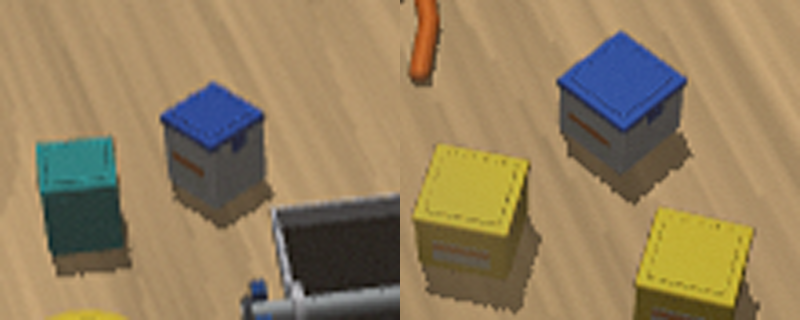

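The crop confirms both blue-lid white tubs. Lids triangulate to z≈0.065–0.068 m, which fits the stated 69 mm. The bay centres are 258 mm apart against 256 mm, and the yaw is -10.6°. First I pick the right tub and weigh it.

```bash
cat >> h.py <<'E'
from scipy.spatial.transform import Rotation as Ro
YAW=np.radians(-10.6); O=np.array([.5588,-.0055]); H=.036
def rot(a,th=0):   # jaw axis at world yaw a, tool down, tilted by th about tray x
    z=np.array([np.cos(a),np.sin(a),0]); x=np.array([0,0,-1.]); M=np.c_[x,np.cross(z,x),z]
    return Ro.from_rotvec(th*np.array([np.cos(YAW),np.sin(YAW),0]))*Ro.from_matrix(M)
def q(R): return R.as_quat(scalar_first=True)
def traypt(y,h,th,x=0.): # world point of tray-frame (x,y,h) at tilt th
    p=Ro.from_euler('x',th).apply([x,y,h-.110]); p=Ro.from_euler('z',YAW).apply(p); return p+np.array([*O,.185])
def force(n=20):
    F=[]
    for _ in range(n): F.append(r.current_ft_force()); r.hold(.02)
    return np.mean(F,0),np.std(F,0)
def pick(xy,a):
    r.move_pose([*xy,.20],q(rot(a))); r.hold(.2); f0=force()
    r.servo_line([*xy,H],speed=.15); r.close_gripper(); g=r.current_finger_gap()
    r.servo_line([*xy,.24],speed=.15); r.hold(.3); f1=force()
    print('gap',g,'f0',f0,'f1',f1,'mass',(f0[0]-f1[0])[2]/9.81)
    return (f0[0]-f1[0])[2]/9.81
E
python3 - <<'E'
from h import *
for xy,a in [((.4745,-.386),24.1),((.5135,.3645),27.3)]:
    for s in (0,180): print(a,s,r.solve_ik([*xy,.036],q(rot(np.radians(a+s)))))
for y in(-100,100):
    for s in (0,180): 
        for th in (-.14,0,.14): print(y,s,th,r.solve_ik(traypt(y/1e3,H,th),q(rot(YAW+np.radians(s),th))))
E
```

```text
24.1 0 [-0.68291132  0.61340502  0.01410885  0.97150016  0.          0.46726066]
24.1 180 [-0.68291132  0.61340502  0.01410885  0.97150016  0.         -2.674332  ]
27.3 0 [0.61729583 0.64435217 0.07222044 0.9986646  0.         1.71161727]
27.3 180 [ 0.61729583  0.64435217  0.07222044  0.9986646   0.         -1.42997538]
-100 0 -0.14 [-0.13261657  0.42027273 -0.06176255  1.0961402  -0.13980666  1.62370132]
-100 0 0 [-0.18975544  0.42856073 -0.08259071  1.05964489  0.          1.56604578]
-100 0 0.14 [-0.24332014  0.44761579 -0.09894488  1.0324487   0.13976046  1.51190622]
-100 180 -0.14 [-0.13261657  0.42027273 -0.06176255  1.0961402  -0.13980666 -1.51789133]
-100 180 0 [-0.18975544  0.42856073 -0.08259071  1.05964489  0.         -1.57554687]
-100 180 0.14 [-0.24332014  0.44761579 -0.09894488  1.0324487   0.13976046 -1.62968643]
100 0 -0.14 [ 0.20608902  0.53441462  0.04609929  1.13614884 -0.12936712  1.96536735]
100 0 0 [0.15940236 0.49057126 0.01831536 1.09854043 0.         1.91520359]
100 0 0.14 [ 0.1078426   0.45471185 -0.00712124  1.06830437  0.13400285  1.86637249]
100 180 -0.14 [ 0.20608902  0.53441462  0.04609929  1.13614884 -0.12936712 -1.1762253 ]
100 180 0 [ 0.15940236  0.49057126  0.01831536  1.09854043  0.         -1.22638907]
100 180 0.14 [ 0.1078426   0.45471185 -0.00712124  1.06830437  0.13400285 -1.27522016]
```

```bash
python3 - <<'E'
from h import *
m=pick((.4745,-.386),np.radians(24.1))
print(r.current_t(),r.current_ee_pos())
E
```

```text
gap 0.05734261741214828 f0 (array([0.11498708, 0.00462775, 0.14335211]), array([0.42156673, 0.4302008 , 0.50794138])) f1 (array([-0.08987741, -0.1932475 , -4.70225604]), array([0.4131198 , 0.50937771, 0.41782051])) mass 0.49394578462010374
6.5833 [ 0.47449665 -0.38601456  0.24004043]
```

```bash
cat >> h.py <<'E'
def R(th=0): return rot(YAW,th)
E
python3 - <<'E'
from h import *
d=-.088
r.move_pose(traypt(d,H+.07,0),q(R()))
print(r.servo_line(traypt(d,H+.001,0),speed=.08,until_force=3.5),r.current_ee_pos(),force(10)[0])
hit=r.servo_line(traypt(d,H,.155),frame=q(R(.155)),speed=.04,until_force=4.)
p=r.current_ee_pos(); print(hit,p,traypt(d,H,.14),force(10)[0])
r.ungrasp(); print(r.current_ee_pos())
E
python3 - <<'E'
from h import *
p=r.current_ee_pos(); Rm=Ro.from_quat(r.current_eef_rot(),scalar_first=True).as_matrix()
r.servo_line(p-.10*Rm[:,0],speed=.15)
r.move_pose([.42,.25,.26],q(rot(np.radians(10))))
snap('side','side1.png');snap('top','top1.png'); print(r.current_t())
E
```

```text
True [ 0.541486   -0.09103849  0.11050718] [2.709279   2.33331886 1.21207514]
True [ 0.54136138 -0.08745764  0.10522267] [ 0.54467018 -0.08100203  0.09944422] [ 2.18069407e-01 -3.05742728e-03 -3.76759542e+00]
[ 0.54330527 -0.08634128  0.10688719]
11.9
```

View pics/side1.png

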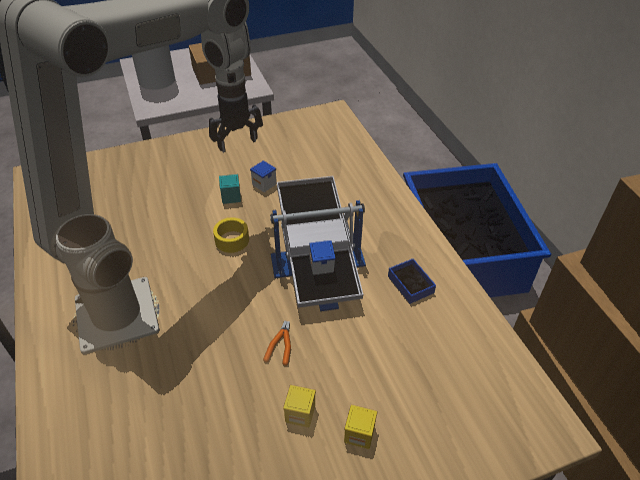

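The tub stands in the right bay close to the ridge, with its lid at about (322,250) in the side view. The tray is tilted right side down. Next I measure whether the tub is flat and where it stands, then pick and weigh the left tub.

```bash
cat >> h.py <<'E'
def lidpos(guess,verbose=True):
    uv=[];cs=[];quads=[]
    for n in ['top','side']:
        c=r.capture(n); u,v=px(c,guess).round().astype(int)
        m=cv2.inRange(cv2.cvtColor(c['image'],cv2.COLOR_RGB2HSV),(108,120,60),(125,255,255))
        k=np.zeros_like(m);k[v-22:v+22,u-22:u+22]=1;m*=k
        _,l,s,cc=cv2.connectedComponentsWithStats(m); i=1+np.argmax(s[1:,4]); y,x=np.nonzero(l==i)
        cs.append(c);uv.append([x.mean(),y.mean()])
        quads.append(cv2.boxPoints(cv2.minAreaRect(np.c_[x,y].astype(np.float32))))
        if verbose: print(n,s[i,4],np.round(uv[-1],1))
    return tri(cs,uv)
def totray(P,th):
    p=Ro.from_euler('z',-YAW).apply(P-np.array([*O,.185])); return Ro.from_euler('x',-th).apply(p)+[0,0,.110]
E
python3 - <<'E'
from h import *
P=lidpos(traypt(-.088,.069,.14)); print(P)
for th in(.12,.14,.16): print(th,totray(P,th).round(4))
pick((.5135,.3645),np.radians(27.3)); print(r.current_t())
f=force(40); print(f)
E
```

```text
top 567 [325.2 234.7]
side 426 [321.9 250.8]
[ 0.54191292 -0.08818433  0.12879506]
0.12 [-0.0014 -0.0905  0.0643]
0.14 [-0.0014 -0.0914  0.0661]
0.16 [-0.0014 -0.0923  0.068 ]
gap 0.05740458339917573 f0 (array([ 0.15925421, -0.05411994, -0.09008357]), array([0.64411984, 0.43953069, 0.55233493])) f1 (array([ 0.05091546, -0.00587875, -3.02408415]), array([0.41732392, 0.61804732, 0.44783305])) mass 0.2990826285208619
16.9667
(array([-0.05514372, -0.02107945, -3.04655004]), array([0.55091136, 0.56125274, 0.61992652]))
```

```bash
python3 - <<'E'
from h import *
d=.1505; r.move_pose(traypt(d,H+.06,.14),q(R(.14)))
r.servo_line(traypt(d,H+.005,.14),speed=.06); print(force(10)[0])
r.servo_line(traypt(d,H+.002,.07),frame=q(R(.07)),speed=.04); print(force(10)[0])
r.servo_line(traypt(d,H,.0),frame=q(R(0)),speed=.04); r.hold(.4); f=force(40)[0]
print(f,'imbalance Nm',f[2]*d,r.current_ee_pos(),traypt(d,H,0),r.current_t())
E
```

```text
[ 0.02727231 -0.19812313 -2.93805501]
[-0.14701639  0.41046233 -1.00298454]
[-0.59455019 -5.22598536  4.5796145 ] imbalance Nm 0.6892319816972701 [0.58672836 0.14188269 0.11132466] [0.58648468 0.14243177 0.111     ] 22.05
```

```bash
python3 - <<'E'
from h import *
for dh,y in [(.002,.1495),(.004,.149)]:
    r.servo_line(traypt(y,H+dh,0),speed=.02); r.hold(.4); f=force(30)[0]
    print(f,r.current_ee_pos(),r.current_t())
    if f[2]<.5: break
snap('side','side2.png')
E
```

```text
[ 0.10188874  0.95646834 -1.32943   ] [0.58592803 0.14148893 0.1128618 ] 23.2083
```

View pics/side2.png

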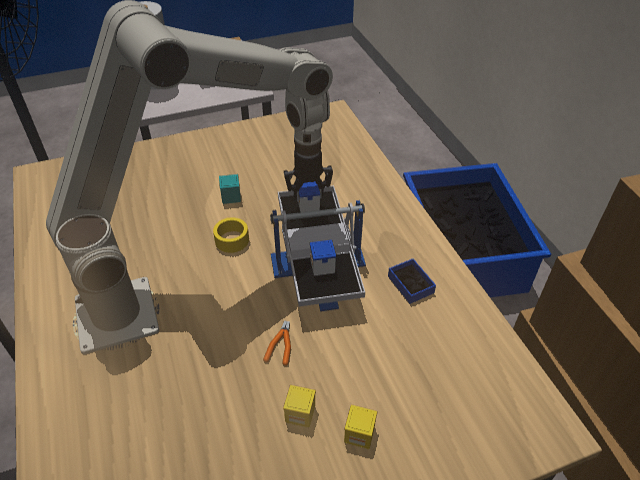

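The light tub is down in the left bay at about (310,187) and the tray is near level. I release it, back off and watch the tray.

```bash
python3 - <<'E'
from h import *
r.ungrasp(); p=r.current_ee_pos()
r.servo_line(p+[0,0,.10],speed=.08)
r.move_pose([.42,.25,.28],q(rot(np.radians(10))))
for i in range(6):
    A=lidpos(traypt(-.0914,.069,0),0);B=lidpos(traypt(.1495,.069,0),0)
    print(round(r.current_t(),2),totray(A,0).round(4),totray(B,0).round(4),'th~',round((B[2]-A[2])/.241,3)); r.hold(.4)
c=snap('side','side3.png'); np.save('side3.npy',c['image'])
E
```

```text
26.11 [-0.0015 -0.0923  0.067 ] [0.0005 0.1499 0.062 ] th~ -0.021
26.71 [-0.0014 -0.0923  0.0667] [0.0005 0.1499 0.062 ] th~ -0.02
27.31 [-0.0014 -0.0923  0.0669] [0.0006 0.15   0.0616] th~ -0.022
27.91 [-0.0015 -0.0923  0.0683] [0.0006 0.15   0.0619] th~ -0.027
28.51 [-0.0014 -0.0923  0.0669] [0.0005 0.15   0.0618] th~ -0.021
29.11 [-0.0014 -0.0925  0.0672] [0.0006 0.1499 0.0618] th~ -0.022
```

View pics/side3.png

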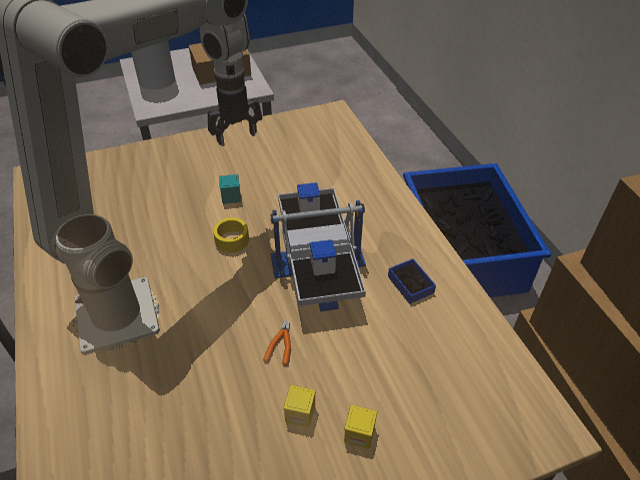

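At rest. The left lid is partly hidden by the shaft in the side view, so I measure the tilt independently: the rims' sub-pixel shift against the first (empty, level) pictures.

```bash
python3 - <<'E'
from h import *
s0=np.load('s0.npz')
for n in ['side','top']:
    c=r.capture(n); g0=cv2.cvtColor(s0[n],cv2.COLOR_RGB2GRAY).astype(np.float32); g1=cv2.cvtColor(c['image'],cv2.COLOR_RGB2GRAY).astype(np.float32)
    for nm,(x,y) in {'Rrim_a':(-.065,-.2),'Rrim_b':(.065,-.2),'Lrim_a':(-.08,.2),'Lrim_b':(.08,.2),'post':None or (-.112,0)}.items():
        P=lambda t: traypt(y,.018,t,x) if nm!='post' else traypt(0,.12,0,-.112)
        u=px(c,P(0)); J=(px(c,P(.02))-px(c,P(-.02)))/.04
        u0,v0=u.round().astype(int); W=11
        a=g0[v0-W:v0+W,u0-W:u0+W]; 
        try:
            M=np.eye(2,3,dtype=np.float32); cc,M=cv2.findTransformECC(a,g1[v0-W:v0+W,u0-W:u0+W],M,0,(3,100,1e-5)); sh=M[:,2]
            print(n,nm,u.round(),'shift',sh.round(2),'cc',round(cc,3),'J',J.round(0),'th',round(float(sh@J/(J@J+1e-9)),4))
        except cv2.error as e: print(n,nm,'fail')
E
```

```text
side Rrim_a [305. 297.] shift [ 0.1  -0.71] cc 0.995 J [-5. 22.] th -0.0322
side Rrim_b [356. 290.] shift [ 0.2  -0.77] cc 0.985 J [-12.  22.] th -0.0305
side Lrim_a [278. 194.] shift [-0.27  1.66] cc 0.731 J [ -7. -71.] th -0.0228
side Lrim_b [331. 187.] shift [-0.04  2.41] cc 0.977 J [ -5. -70.] th -0.034
side post [274. 215.] shift [-0.06  0.09] cc 0.996 J [0. 0.] th 0.0
top Rrim_a [365. 268.] shift [1.34 0.18] cc 0.979 J [-43.  -8.] th -0.0312
top Rrim_b [374. 218.] shift [1.39 0.2 ] cc 0.973 J [-44.  -1.] th -0.0318
top Lrim_a [210. 245.] shift [1.7  0.26] cc 0.985 J [-49.  -8.] th -0.0343
top Lrim_b [222. 184.] shift [1.59 0.59] cc 0.998 J [-48. -17.] th -0.0337
top post [283. 272.] shift [0.02 0.81] cc 0.803 J [0. 0.] th 0.0
```

All eight rim readings agree: the tray rests at θ ≈ -0.032, inside the limit but only just, with the left side heavy by about 37 mNm. I'll move the light tub about 12.5 mm inward, to y = 0.1375.

```bash
python3 - <<'E'
from h import *
d=.150; t=-.032
r.move_pose(traypt(d,H+.10,t),q(R(t)))
r.servo_line(traypt(d,H+.001,t),speed=.1); r.close_gripper(); print(r.current_finger_gap(),force(10)[0])
for th in (.05,.13): r.servo_line(traypt(d,H+.002,th),frame=q(R(th)),speed=.04)
r.servo_line(traypt(d,H+.02,.13),speed=.05); r.hold(.2); print(force(20)[0])
d=.1375
r.servo_line(traypt(d,H+.02,.13),speed=.05)
r.servo_line(traypt(d,H+.006,.13),speed=.04)
r.servo_line(traypt(d,H+.004,.07),frame=q(R(.07)),speed=.04); print(force(10)[0])
r.servo_line(traypt(d,H+.003,.0),frame=q(R(0)),speed=.03); r.hold(.3); f=force(25)[0]
print(f,r.current_ee_pos(),r.current_t())
E
```

```text
0.05743684161780725 [-0.41470684 -0.18332804  1.13158859]
[ 0.15992972 -0.03320594 -3.03267982]
[-0.27884394 -0.29312918 -1.03332383]
[ 0.08142043 -0.54950331 -0.33080428] [0.58411768 0.12970235 0.11398826] 36.9833
```

```bash
cat > tilt.py <<'E'
from h import *
s0=np.load('s0.npz')
def tilt():
    o=[]
    c=r.capture('top'); g0=cv2.cvtColor(s0['top'],cv2.COLOR_RGB2GRAY).astype(np.float32); g1=cv2.cvtColor(c['image'],cv2.COLOR_RGB2GRAY).astype(np.float32)
    for x,y in [(-.065,-.2),(.065,-.2),(-.08,.2),(.08,.2)]:
        P=lambda t: px(c,traypt(y,.018,t,x)); J=(P(.02)-P(-.02))/.04; u0,v0=P(0).round().astype(int); s=np.s_[v0-11:v0+11,u0-11:u0+11]
        _,M=cv2.findTransformECC(g0[s],g1[s],np.eye(2,3,dtype=np.float32),0,(3,100,1e-5)); o.append(M[:,2]@J/(J@J))
    return np.round(o,4)
E
python3 - <<'E'
from tilt import *
r.ungrasp(); p=r.current_ee_pos()
r.servo_line(p+[0,0,.10],speed=.08)
r.move_pose([.42,.25,.28],q(rot(np.radians(10))))
for i in range(6): print(round(r.current_t(),2),tilt()); r.hold(.35)
A=lidpos(traypt(-.0914,.069,0),0);B=lidpos(traypt(.1375,.069,0),0); print(totray(A,0),totray(B,0))
print(r.current_ee_pos()); snap('side','side4.png')
E
```

```text
39.65 [-0.0018 -0.0026 -0.0028 -0.0021]
40.05 [-0.0019 -0.0029 -0.003  -0.0018]
40.45 [-0.0019 -0.0027 -0.003  -0.002 ]
40.85 [-0.0017 -0.0027 -0.0029 -0.002 ]
41.25 [-0.0017 -0.0028 -0.003  -0.0018]
41.65 [-0.0016 -0.0027 -0.0029 -0.002 ]
[-0.00145062 -0.09108022  0.06495309] [0.00087439 0.13796882 0.06621277]
[0.42000741 0.25000091 0.27998958]
```

View pics/side4.png

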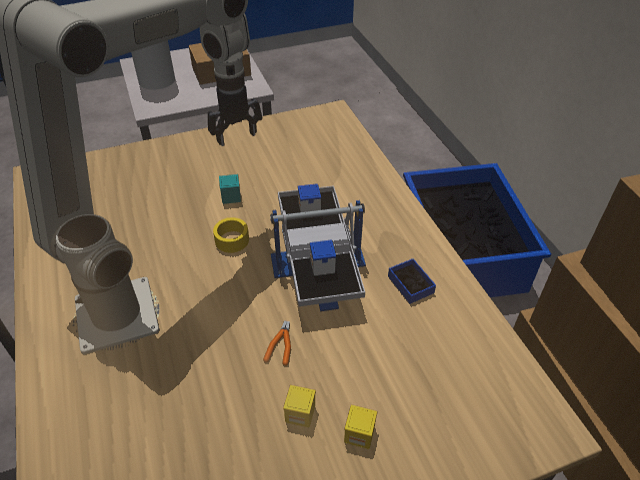

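The picture shows both tubs upright in their bays, at (308,192) and (322,250), with the bystanders unmoved and the gripper clear. The tray is steady at about -0.002 rad, so I hand it in.

```bash
python3 -c "
from plant import r
r.finish_job()"
```

```text
the job is handed in; nothing more can be done
```

Both tubs are on the swing tray and the job is handed in at about 42 s of the 64 s allowed; no verdict was reported.

- **Placement:** The heavier tub weighed about 0.49 kg at the wrist and stands in the right bay, 91 mm out. The lighter one, about 0.30 kg, stands in the left bay, 138 mm out.
- **Correction:** My first position for the light tub, 150 mm out, left the tray tilted about -0.032 rad, too close to the 0.035 limit. I regrasped it and moved it 12.5 mm inward.
- **Last checks:** The tray read about -0.002 rad and did not change over 2 s. Both lids triangulated at the height expected for a tub standing flat. The gripper was clear, and the tape, cutters and bin look unmoved in the picture.
- **Checks that disagreed:**
  - After the first placement of the light tub, lid heights suggested a tilt of -0.021 rad, with one lid partly hidden by the shaft. The rim shifts gave -0.032 rad, so I used those.
  - In that same placement I briefly pressed the tub down too far, with about 5 N sideways and 5 N upward on the tool, and eased it before releasing.
  - While setting down the heavy tub, two force stops triggered early, so on release the tray swung the last 6 mm or so down to its buffer with the tub on it.

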